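Prop the sprung dust flap of a jeweller's stock bin and take out the ingot

TASK

Pry up the sprung dust flap of the stock bin with the wooden ring clamp and leave the clamp jammed under it as a prop, so that the flap stands well open by itself. Then take the bar-shaped ingot out of the bin, leaving the round button in there, and lay it flat on the middle of the steel bench block. Leave the flap propped, never let it snap shut, and do not disturb the block or the other things on the bench.

Things in the scene. Friction and masses are not known exactly. Their poses are not given: they have to be found in the camera images.
- bin: Fixed green bench-top stock bin, 175 (x) by 248 (y) by 110 mm (z): drawer case below, shallow open bin above. Origin at the centre of its underside, front at -x (it faces the robot's right), hinge at +x. Bin floor at z = 76, rim at 110; walls 4 mm. Inside: x -83.5 to +60, y -120 to +120. Contents lie at y from -95 to +15; above y = +45 it is empty (room for the prop, e.g. along y = +72).
- bin_floor_front (a point): Middle of the inside corner where the bin floor meets the front wall: (-83.5, 0, 76) mm in the bin's frame. A prop's foot pushed down and forward into this corner, anywhere along it, cannot slip. Axes as the bin.
- flap (a joint): Angle of the sheet-metal dust flap: 0 = shut, level on the rim; 1.6 rad = wide open. 246 wide, 3 thick, smooth below, about 110 g. Springs push it shut from any angle (0.12 N m shut, 0.22 wide open, plus its weight). The ring clamp, foot in the front corner, head under the flap, leaning about 40 degrees from level in the bin's x-z plane, holds it at about 1.25 rad, head 75 mm from the hinge.
- flap_lip (a point): Middle of the underside of the flap's front edge, 165 mm from the hinge; it moves with the flap. When shut it is 110 mm above the bench and 15 mm in front of the bin's front wall, so it can be pried up from below. Axes as the flap.
- flap_hinge (a point): Middle of the flap's hinge line, which runs along the bin's y at (62.5, 0, 110) mm in the bin's frame.
- clamp: Hardwood ring clamp, a plain bar 150 (x) by 28 (y) by 20 mm (z), about 85 g, both ends square with leather pads, brass band at the middle; loose on the bench. Origin at the centre of its underside, x along it; both ends are alike. A load on its end can turn it in the fingers.
- ingot: Cast bar-shaped silver ingot 60 (x) by 16 (y) by 14 mm (z), about 130 g, loose on the bin floor, long side roughly along the bin's x. Origin at the centre of its underside.
- button: Round silver casting button, 30 mm across, 11 high, loose on the bin floor beside the ingot, to be left in the bin. Origin at the centre of its underside.
- block: Steel bench block 80 by 80 by 24 mm high, 1.1 kg, loose on the bench. Origin at the centre of its underside; flat top 24 mm above it.
- stone: Bystander: sharpening stone in a flat wooden case, 75 by 150 by 24 mm.
- cup: Bystander: small black cup, 56 mm across, 35 high.
- burs: Bystander: round wooden bur stand, 60 mm across, 66 high with the burs.

How it is judged:
By the outcome, as a careful person would: the job done as asked, in the order asked, and still so for the second after the job is handed in, with the robot touching nothing.
It also fails if it takes over 61 s, if anything falls off the work surface, if the arm or the gripper's body presses on something with over 40 N, if the wrist force passes 120 N, or if a joint passes its speed limit or range.

ROBOT

A 7-joint arm with a two-finger parallel gripper is mounted at the origin on the work surface. World frame = base frame: x ahead of the robot, y to its left, z up, the work surface at z = 0. Lengths are in mm, angles in rad, forces in N, time in s.
With the tool pointing down it reaches from about 400 to 875 mm from the base axis. Payload 19.3 kg.
Tool frame: the origin (TCP) lies on the centre line of the jaws, within the pads' length; the fingertips stand 11 mm ahead of it and the grasp point (between the pads) lies 8 mm behind it; z points along the fingers, y is the line along which they close (so a half turn about z gives the same grasp; the last joint's range is limited). The gripper opens to 85 mm and grips with 20 to 120 N. Pads are 22 mm wide; open, the fingers measure 114 mm over their backs; the gripper's body (76 mm by 85 mm) begins 54 mm behind the grasp point. The pads swing forward as they close: fully open they stand 13 mm farther back than shut.
Start: joints at [1.103, 0.521, -0.036, 1.599, 0.021, 1.021, -0.113], TCP at [242.092, -576.2, 242.291] pointing down, gripper open.
Joint ranges: [-2.91, 2.91], [-0.3, 2.13], [-1.5, 1.42], [0.17, 2.43], [-1.26, 4.41], [0.16, 1.93], [-2.52, 2.52]. Speed limits (rad/s): [1.89, 1.89, 2.39, 2.39, 3.01, 3.01, 3.01].

INTERFACE

Orientations are given as a unit quaternion [w, x, y, z].
In Python, from cell import read_state, imaging, job gives the robot as it stands. The module is installed in compiled form; this text tells all that it offers.
- The arm moves only by the shell command python3 -m pendant 'ROWS'. ROWS is JSON, a list of rows, each a list of 5 numbers: the shift along the tool's x, y, z in m, then the turn about the tool's z in rad, then the closure in counts, from 0 (fully open) to 255 (shut). In form: [[dx, dy, dz, turn, gripper], ...]. A call has 1 to 5 rows; each row is the pose to reach, as a shift and turn from the pose commanded when the call began, along the tool's axes at that moment; what a row does not reach only later rows make up. A row lasts 1/10 s, in which the tool goes at most 50 mm and 8.59 degrees, less where a joint would pass 70% of its speed; a pose out of reach is approached as far as the arm can. A call with a gripper value outside its range is refused whole. The fingers move at their own pace and stop on an object; the grip force is fixed at half the most. Time passes only in rows, so rows that repeat a pose let the fingers close. It gives the time, the measured TCP pose, the force, the opening and the grip force at its end, in the units of the state.
- read_state(): the state, without advancing time (a new reading comes with each control period).
- imaging.snapshot(name): name is "side" or "top" or "wrist"; returns the picture (480x640x3 uint8, red, green, blue); there is no depth.
- imaging.get_calibration(name): a dict with "fx", "fy", "cx", "cy" (pixels), "D" ([k1, k2, p1, p2, k3] as OpenCV has them; the pictures are not rectified), "world_from_camera" (4x4, takes a point from camera to world coordinates); the wrist camera has in their place "tool_from_camera" (4x4, takes a point from camera to tool coordinates, whose origin is the TCP and whose axes are the flange's). Camera axes: x right, y up, looking along -z (the intrinsics and any distortion apply to the point x, -y, -z); pixel columns grow to the right and rows downward; lengths in mm; the calibration is good to about 2 mm. A picture is of the moment at which its call begins: read the wrist's pose just before it. get_calibration takes no time and is no camera call.
- job.sign_off(): hands the job in; it is judged then, once.
The state is a dict: "time_s": time; "joints": joint angles; "dq": joint speeds; "joint_torque": joint torques, N m; "position": TCP position; "tcp_rot": TCP orientation; "ft_force": force on the tool from outside, world axes, zero at the start; "moment": the same for the moment, N m; "gripper_width": finger opening in mm; "gripper_force": force on a finger pad.
Only numpy, scipy, OpenCV 4.12 (cv2) and the standard library are available. Lean on these libraries where they do the work, as an engineer would, in place of code of your own. Each camera call takes 0.05 s, during which the arm holds its last target. There are 200 camera calls.

## Working session

There is one attempt and no reset: what is moved stays moved. The work goes in short steps, Python scripts to look and compute and a shell command to move; the robot and the scene stay as the last step left them, time stands still between calls to the robot, and variables do not carry over. Pictures are saved under pics/ and viewed, at most 10 in all, crops included, and the job is handed in when it is done.

```bash
mkdir -p pics; python3 - <<'E'
from cell import read_state, imaging
import cv2,json
s=read_state();print(s)
for n in("top","side"):
    im=imaging.snapshot(n);cv2.imwrite(f"pics/{n}0.png",im[:,:,::-1]);c=imaging.get_calibration(n);print(n,c)
print(imaging.get_calibration("wrist"))
E
```

```text
{'time_s': 0.0, 'joints': array([ 1.10281886,  0.52202257, -0.03633473,  1.60002628,  0.02121774,
        1.0210987 , -0.11282132]), 'dq': array([ 0.00236624, -0.00036433,  0.00058999, -0.0012449 ,  0.00020211,
       -0.00013924, -0.00129219]), 'joint_torque': array([-2.48207121e-03, -9.27097750e+01,  1.97787277e+00, -3.69934344e+01,
        1.75708754e-02,  8.31687619e-03,  4.72413660e-05]), 'position': array([ 241.94064285, -575.90580602,  241.7137713 ]), 'tcp_rot': array([-5.61758349e-04,  9.80288094e-01,  1.97572544e-01, -1.62039910e-04]), 'ft_force': array([ 0.18452166, -0.67566423,  0.53446081]), 'moment': array([-0.03486383,  0.05550983, -0.05283564]), 'gripper_force': 0.0, 'gripper_width': 85.23919299325019}
top {'fx': 467.6881703889586, 'fy': 467.6881703889586, 'cx': 324.981614783695, 'cy': 242.8850963481523, 'D': array([-0.03387536,  0.        ,  0.        ,  0.        ,  0.        ]), 'world_from_camera': array([[-7.21272087e-03,  9.80651716e-01, -1.95627679e-01,
         4.09831316e+02],
       [-9.99525402e-01, -1.29293500e-02, -2.79607240e-02,
        -8.00051347e+00],
[... 565 characters left out ...]
9291e-02,  7.71983417e-01,  6.35553915e-01,
         9.50766515e+02],
       [ 0.00000000e+00,  0.00000000e+00,  0.00000000e+00,
         1.00000000e+00]])}
{'fx': 375.3328773351221, 'fy': 375.3328773351221, 'cx': 320.27679084571497, 'cy': 233.83726724951842, 'D': array([-0.05008558,  0.        ,  0.        ,  0.        ,  0.        ]), 'tool_from_camera': array([[ 9.14222929e-04,  9.62962374e-01,  2.69634255e-01,
         6.84780916e+01],
       [ 9.99999532e-01, -7.94972045e-04, -5.51466780e-04,
        -5.55513593e-01],
       [-3.16690064e-04,  2.69634633e-01, -9.62962650e-01,
        -1.32842870e+02],
       [ 0.00000000e+00,  0.00000000e+00,  0.00000000e+00,
         1.00000000e+00]])}
```

View pics/top0.png

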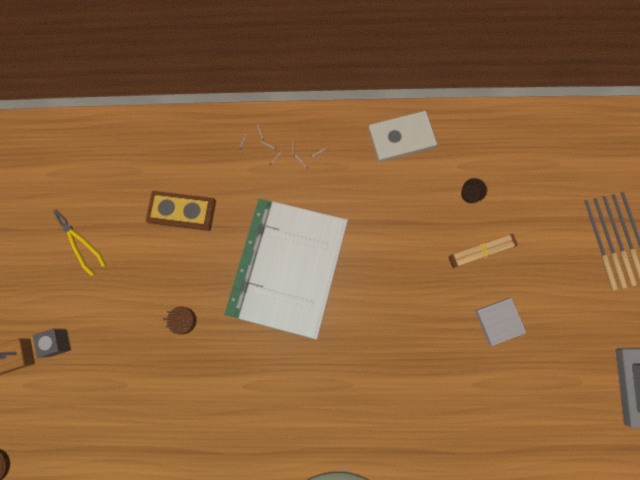

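View pics/side0.png

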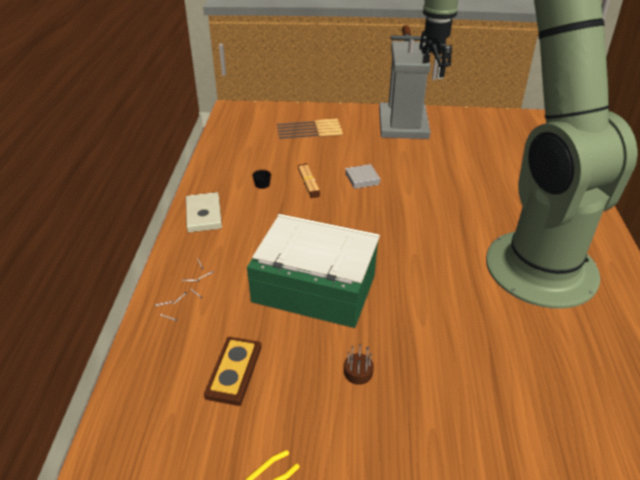

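Top view: flap white quad (270,203)-(347,218)-(317,338)-(240,318), hinge and green strip at left, front edge at right. Clamp runs (453,260)-(515,240), block centre is (501,322), cup (473,190), burs (180,320). Side view agrees.

```bash
cat > h.py <<'E'
import numpy as np, cv2
from cell import read_state, imaging
from scipy.spatial.transform import Rotation as R
def rot(s): q=s["tcp_rot"]; return R.from_quat([q[1],q[2],q[3],q[0]]).as_matrix()
def pose(n,s=None):
    c=imaging.get_calibration(n)
    if n!="wrist": return c,np.array(c["world_from_camera"])
    T=np.eye(4);T[:3,:3]=rot(s);T[:3,3]=s["position"];return c,T@np.array(c["tool_from_camera"])
def K(c): return np.array([[c["fx"],0,c["cx"]],[0,c["fy"],c["cy"]],[0,0,1]])
def px2plane(n,pts,z,s=None):
    c,T=pose(n,s)
    p=cv2.undistortPoints(np.array(pts,float).reshape(-1,1,2),K(c),c["D"]).reshape(-1,2)
    d=np.c_[p[:,0],-p[:,1],-np.ones(len(p))]@T[:3,:3].T
    return T[:3,3]+d*((z-T[2,3])/d[:,2])[:,None]
def proj(n,P,s=None):
    c,T=pose(n,s);q=(np.array(P,float).reshape(-1,3)-T[:3,3])@T[:3,:3]
    return cv2.projectPoints(q*[1,-1,-1],np.zeros(3),np.zeros(3),K(c),c["D"])[0].reshape(-1,2)
def big(m,roi):
    x0,y0,x1,y1=roi;k=np.zeros_like(m);k[y0:y1,x0:x1]=m[y0:y1,x0:x1]
    c=max(cv2.findContours(k,cv2.RETR_EXTERNAL,cv2.CHAIN_APPROX_NONE)[0],key=cv2.contourArea);return c
E
python3 - <<'E'
from h import *
im=cv2.imread("pics/top0.png");hsv=cv2.cvtColor(im,cv2.COLOR_BGR2HSV)
np.set_printoptions(precision=1,suppress=True)
white=((hsv[:,:,1]<60)&(hsv[:,:,2]>110)).astype(np.uint8)
white=cv2.morphologyEx(white,cv2.MORPH_CLOSE,np.ones((9,9)))
def rect(name,m,roi,z):
    c=big(m,roi); w=px2plane("top",c.reshape(-1,2),z)[:,:2].astype(np.float32)
    r=cv2.minAreaRect(w);print(name,r,cv2.boxPoints(r).tolist(),cv2.contourArea(c));return r
rect("flap",white,(220,190,360,350),113)
rect("block",white,(465,290,535,355),24)
print(hsv[250,470],hsv[250,440],hsv[258,455],hsv[243,512],hsv[225,480])
cl=(((hsv[:,:,2]>185))|(hsv[:,:,2]<80)).astype(np.uint8)
rect("clamp",cv2.morphologyEx(cl,cv2.MORPH_CLOSE,np.ones((5,5))),(445,225,525,275),20)
E
```

```text
flap ((546.7078857421875, 93.29106140136719), (184.47608947753906, 247.25494384765625), 75.11546325683594) [[403.5353088378906, 35.904457092285156], [642.4937133789062, -27.60840606689453], [689.8804931640625, 150.67767333984375], [450.92205810546875, 214.19052124023438]] 10216.0
block ((437.02996826171875, -350.94281005859375), (79.30241394042969, 83.35035705566406), 19.08846664428711) [[385.9300537109375, -324.52618408203125], [413.18792724609375, -403.29351806640625], [488.1298828125, -377.35943603515625], [460.87200927734375, -298.59210205078125]] 1403.0
[ 17 118 188] [ 15 162 157] [ 15 129 158] [ 16 119 180] [ 15 169 149]
clamp ((592.55322265625, -327.1081237792969), (24.974843978881836, 128.8118438720703), 18.36055564880371) [[560.4138793945312, -269.91436767578125], [600.9890747070312, -392.1688232421875], [624.6925659179688, -384.3018798828125], [584.1173706054688, -262.04742431640625]] 542.0
```

```bash
python3 -m pendant '[[0.21,-0.047,0.045,0,0],[0.21,-0.047,0.045,0,0],[0.21,-0.047,0.045,0,0],[0.21,-0.047,0.045,0,0],[0.21,-0.047,0.045,0,0]]'
python3 -m pendant '[[0.21,-0.047,0.045,0,0],[0.21,-0.047,0.045,0,0],[0.21,-0.047,0.045,0,0],[0.21,-0.047,0.045,0,0],[0.21,-0.047,0.045,0,0]]'
python3 -m pendant '[[0,0,0,-0.15,0],[0,0,0,-0.3,0],[0,0,0,-0.45,0],[0,0,0,-0.6,0],[0,0,0,-0.75,0]]'
python3 -m pendant '[[0,0,0,-0.15,0],[0,0,0,-0.3,0],[0,0,0,-0.45,0],[0,0,0,-0.6,0],[0,0,0,-0.75,0]]'
python3 - <<'E'
from h import *
s=read_state();print(s);R_=rot(s);print(R_)
im=imaging.snapshot("wrist");cv2.imwrite("pics/w1.png",im[:,:,::-1])
E
```

```text
time_s: 0.6
position: [421.4, -447.4, 196.0]
tcp_rot: [-0.001, 0.98, 0.2, 0.0]
ft_force: [-0.1, -0.3, -0.2]
gripper_width: 85.2
gripper_force: 0.0
time_s: 1.1
position: [596.3, -321.9, 150.7]
tcp_rot: [-0.001, 0.98, 0.2, 0.0]
ft_force: [0.2, 0.0, -0.2]
gripper_width: 85.6
gripper_force: 0.0
time_s: 1.6
position: [592.5, -327.1, 152.0]
tcp_rot: [-0.0, 0.838, 0.545, -0.0]
ft_force: [-0.1, -0.5, 0.7]
gripper_width: 85.4
gripper_force: 0.0
time_s: 2.1
position: [592.5, -327.2, 152.0]
tcp_rot: [-0.0, 0.58, 0.814, -0.0]
ft_force: [0.8, -0.3, -0.3]
gripper_width: 85.8
gripper_force: 0.0
{'time_s': 2.1, 'joints': array([ 0.69180664,  0.73273461, -0.44690523,  1.51007514,  0.3556178 ,
        0.98063134,  0.4783242 ]), 'dq': array([ 0.21806345,  0.0591383 , -0.36526219, -0.0136463 ,  0.28365538,
        0.08533472,  1.28203629]), 'joint_torque': array([  -2.69787848, -108.32765579,   -6.75998747,  -33.87400031,
         -0.91431633,   -0.29151301,   -4.27394897]), 'position': array([ 592.46460133, -327.23543214,  152.0265482 ]), 'tcp_rot': array([-2.44991400e-04,  5.80246759e-01,  8.14440673e-01, -1.71252446e-04]), 'ft_force': array([ 0.78553731, -0.31758051, -0.28774079]), 'moment': array([0.00532362, 0.01535802, 0.00778256]), 'gripper_force': 0.0, 'gripper_width': 85.81137666037496}
[[-3.26627277e-01  9.45153038e-01 -5.97799275e-04]
 [ 9.45153205e-01  3.26627338e-01  5.36101758e-06]
 [ 2.00324568e-04 -5.63260847e-04 -9.99999821e-01]]
```

View pics/w1.png

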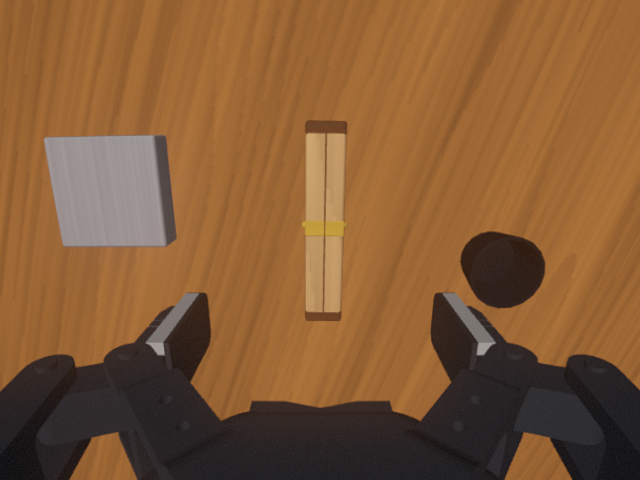

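Wrist view: the clamp is upright in the image, from (326,121) at its head end to (323,320) at its foot end, with the band at (324,228). The block top runs (46,138)-(157,136)-(166,245)-(63,246), and the cup is at (502,268).

```bash
python3 - <<'E'
from h import *
np.set_printoptions(precision=1,suppress=True)
s=read_state();Rm=rot(s)
w=px2plane("wrist",[[326,122],[323.5,313.5],[324,228],[305,313],[341,313]],20,s)
print(w,np.linalg.norm(w[0]-w[1]));print("tool",(w-s["position"])@Rm)
b=px2plane("wrist",[[46,138],[157,136],[166,245],[63,246]],24,s);print("block",b,b.mean(0),np.linalg.norm(np.diff(b,axis=0),axis=1))
E
```

```text
[[ 571.4 -256.8   20. ]
 [ 618.4 -392.4   20. ]
 [ 595.3 -327.3   20. ]
 [ 604.6 -396.8   20. ]
 [ 631.1 -387.4   20. ]] 143.49565665059043
tool [[ 73.5   4.  131.9]
 [-70.    2.8 131.9]
 [ -1.    2.9 131.9]
 [-69.6 -11.6 131.9]
 [-69.6  16.5 131.9]]
block [[ 391.3 -330.4   24. ]
 [ 465.9 -303.6   24. ]
 [ 490.1 -377.5   24. ]
 [ 416.1 -404.9   24. ]] [ 440.8 -354.1   24. ] [79.2 77.7 78.9]
```

```bash
python3 -m pendant '[[-0.037,0.003,0.03,0,60],[-0.037,0.003,0.08,0,60],[-0.037,0.003,0.12,0,60],[-0.037,0.003,0.141,0,60],[-0.037,0.003,0.141,0,60]]'
python3 -m pendant '[[0,0,0,0,60],[0,0,0,0,255],[0,0,0,0,255],[0,0,0,0,255],[0,0,0,0,255]]'
python3 -m pendant '[[0,0,0,0,255],[0,0,0,0,255],[0,0,-0.05,0,255],[0,0,-0.1,0,255],[0,0,-0.14,0,255]]'
python3 - <<'E'
from h import *
s=read_state();print(s["position"],s["joints"])
cv2.imwrite("pics/w2.png",imaging.snapshot("wrist")[:,:,::-1])
E
```

```text
time_s: 2.65
position: [606.2, -360.1, 8.6]
tcp_rot: [-0.002, 0.583, 0.812, -0.0]
ft_force: [-0.4, -0.4, 1.6]
gripper_width: 65.3
gripper_force: 0.0
time_s: 3.15
position: [608.4, -361.4, 13.1]
tcp_rot: [0.001, 0.583, 0.813, 0.0]
ft_force: [-1.7, 0.6, 10.7]
gripper_width: 26.6
gripper_force: 60.0
time_s: 3.65
position: [608.0, -361.0, 154.9]
tcp_rot: [0.001, 0.583, 0.813, 0.0]
ft_force: [0.1, -0.1, -0.6]
gripper_width: 26.9
gripper_force: 59.7
[ 608.03425829 -361.03145838  154.86649875] [ 0.70995625  0.77361981 -0.44201003  1.41653594  0.35654891  1.02862749
  0.52121902]
```

View pics/w2.png

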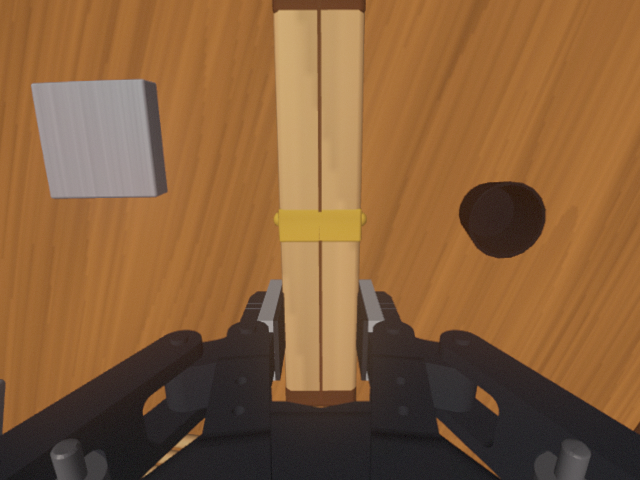

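Clamp held level at a 27 mm opening, foot end just behind the fingers (row 395), head ahead of them. Next I carry it to the front of the bin.

```bash
python3 -m pendant '[[0.045,-0.007,0,0,255],[0.09,-0.014,0,0,255],[0.136,-0.021,0,0,255],[0.182,-0.028,0,0,255],[0.182,-0.028,0,0,255]]'
python3 -m pendant '[[0.045,-0.007,0,0,255],[0.09,-0.014,0,0,255],[0.136,-0.021,0,0,255],[0.181,-0.029,0,0,255],[0.181,-0.029,0,0,255]]'
python3 -m pendant '[[0,0,0,0.147,255],[0,0,0,0.294,255],[0,0,0,0.44,255],[0,0,0,0.586,255],[0,0,0,0.586,255]]'
python3 - <<'E'
from h import *
s=read_state();print(s["position"],s["tcp_rot"],s["joints"])
cv2.imwrite("pics/w3.png",imaging.snapshot("wrist")[:,:,::-1])
E
```

```text
time_s: 4.2
position: [520.7, -192.5, 152.1]
tcp_rot: [-0.001, 0.58, 0.814, 0.0]
ft_force: [1.9, -2.3, 0.3]
gripper_width: 26.4
gripper_force: 59.7
time_s: 4.7
position: [435.0, -31.4, 152.0]
tcp_rot: [0.0, 0.58, 0.814, 0.0]
ft_force: [0.5, -1.5, -0.9]
gripper_width: 26.6
gripper_force: 59.7
time_s: 5.2
position: [437.4, -35.6, 151.7]
tcp_rot: [0.0, 0.793, 0.609, 0.0]
ft_force: [1.0, 0.0, -0.4]
gripper_width: 27.0
gripper_force: 59.8
[437.38390823 -35.55787338 151.71216852] [4.67510795e-04 7.93353450e-01 6.08761055e-01 2.48529591e-04] [ 0.24685742  0.39137047 -0.37323235  2.14285083  0.23460988  0.6442503
 -0.55094393]
```

View pics/w3.png

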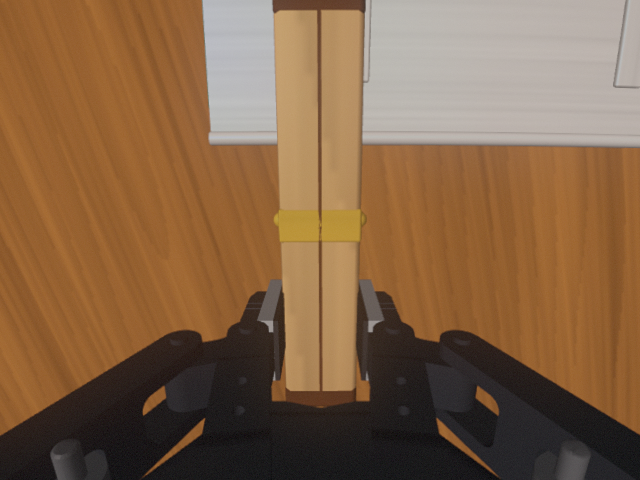

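Wrist view: the flap's front edge runs (210,143)-(640,146), its near corner at (209,140). It is square to the clamp.

```bash
python3 - <<'E'
from h import *
np.set_printoptions(precision=1,suppress=True)
s=read_state();Rm=rot(s)
w=px2plane("wrist",[[210,144],[400,145],[630,146],[276,10],[363,10],[320,225]],111,s);print(w,"\n",(w-s["position"])@Rm)
w=px2plane("wrist",[[276,10],[363,10],[320,225]],s["position"][2]+7,s);print((w-s["position"])@Rm)
E
```

```text
[[404.7  37.6 111. ]
 [487.7  15.4 111. ]
 [593.5 -11.2 111. ]
 [448.9  82.8 111. ]
 [484.1  73.7 111. ]
 [443.3 -11.6 111. ]] 
 [[ 62.5 -50.1  40.6]
 [ 62.   35.9  40.6]
 [ 63.1 144.9  40.7]
 [117.4 -18.7  40.6]
 [117.5  17.6  40.6]
 [ 24.6  -0.3  40.6]]
[[104.1 -13.7  -7. ]
 [104.1  12.7  -7. ]
 [ 36.8  -0.3  -7. ]]
```

```bash
python3 -m pendant '[[0,0,0.02,0,255],[0,0,0.028,0,255],[0,0,0.034,0,255],[0,0,0.04,0,255],[0,0,0.045,0,255]]'
python3 -m pendant '[[0,0,0.006,0,255],[0,0,0.012,0,255],[0,0,0.018,0,255],[0,0,0.02,0,255],[0,0,0.02,0,255]]'
python3 - <<'E'
from h import *
s=read_state();print(s["position"],s["ft_force"],s["moment"])
a=imaging.snapshot("wrist")[:,:,::-1];b=imaging.snapshot("side")[:,:,::-1]
b=cv2.resize(b[120:330,180:460],(533,400))
cv2.imwrite("pics/c4.png",np.hstack([cv2.resize(a,(267,200)),np.zeros((200,1,3),np.uint8)])if 0 else np.vstack([b,cv2.copyMakeBorder(cv2.resize(a,(266,200)),0,0,0,267,0)]))
E
```

```text
time_s: 5.75
position: [437.0, -36.3, 106.3]
tcp_rot: [0.0, 0.792, 0.611, -0.0]
ft_force: [-3.2, -7.1, 9.4]
gripper_width: 26.7
gripper_force: 62.9
time_s: 6.25
position: [437.4, -35.7, 86.5]
tcp_rot: [0.0, 0.792, 0.611, 0.0]
ft_force: [-1.5, -3.0, 9.2]
gripper_width: 26.9
gripper_force: 65.2
[437.39395032 -35.65712341  86.47172706] [-1.46774303 -3.02988198  9.24942403] [0.08789066 0.0474604  0.06342371]
```

View pics/c4.png

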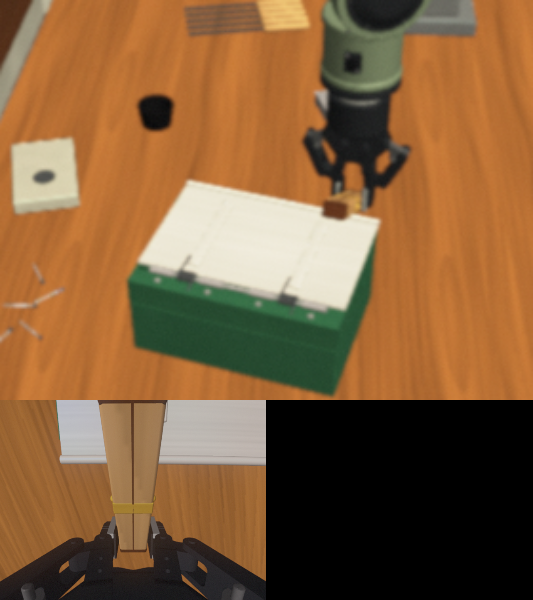

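Clamp has turned head-up, with its head over the flap (wrist: band now at about (318,259)). Next I check the tilt, then back off and go down in front.

```bash
python3 - <<'E'
from h import *
np.set_printoptions(precision=1,suppress=True)
s=read_state();Rm=rot(s);im=imaging.snapshot("wrist")
hsv=cv2.cvtColor(im,cv2.COLOR_RGB2HSV)
m=((hsv[:,:,0]>22)&(hsv[:,:,0]<30)&(hsv[:,:,1]>150)&(hsv[:,:,2]>120));ys,xs=np.nonzero(m[150:350,250:400]);print("band rows",ys.min()+150,ys.max()+150,np.median(ys)+150)
for f in (25,30,33,36,40):
    a=np.radians(f);c_,s_=np.cos(a),np.sin(a)
    p=np.array([[37*c_-10*s_,0,3-37*s_-10*c_],[109*c_-10*s_,0,3-109*s_-10*c_]])
    print(f,proj("wrist",p@Rm.T+s["position"],s))
E
python3 -m pendant '[[-0.03,0,0,0,255],[-0.055,0,0,0,255],[-0.055,0,0.025,0,255],[-0.055,0,0.047,0,255],[-0.055,0,0.047,0,255]]'
python3 - <<'E'
from h import *
cv2.imwrite("pics/s5.png",cv2.resize(imaging.snapshot("side")[130:280,260:460,::-1],(800,600)))
E
```

```text
band rows 235 248 236.0
25 [[320.9 259.7]
 [321.7  -7.4]]
30 [[320.9 269.3]
 [321.8   8.8]]
33 [[320.9 275.3]
 [321.9  22.9]]
36 [[320.9 281.6]
 [322.   40.6]]
40 [[320.9 290.3]
 [322.1  70.9]]
time_s: 6.9
position: [421.9, -88.5, 37.7]
tcp_rot: [-0.001, 0.792, 0.611, -0.001]
ft_force: [1.2, 1.0, -0.7]
gripper_width: 26.7
gripper_force: 63.7
```

View pics/s5.png

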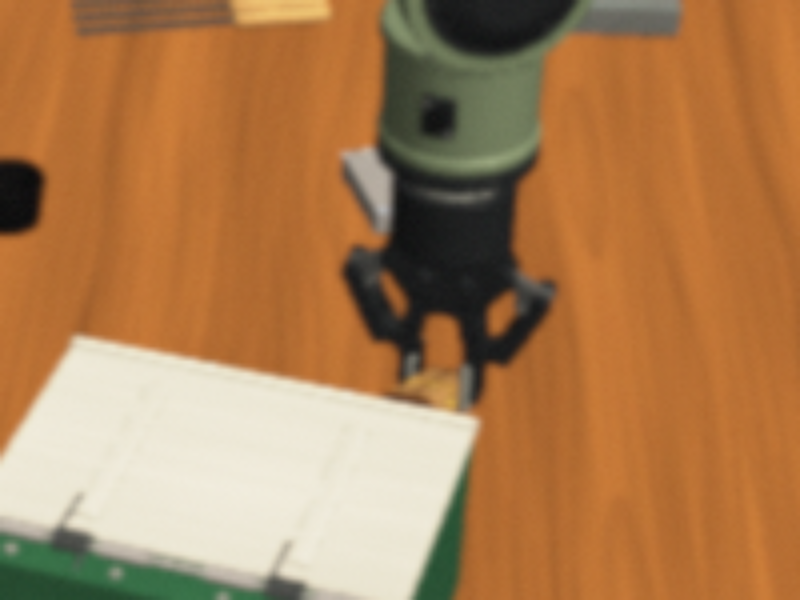

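Side view: the arm is in front of the bin, clamp head at about (410,395) in the crop, just behind the lip line. No camera housing sticks out. I'll measure the tilt better.

```bash
python3 - <<'E'
from h import *
np.set_printoptions(precision=1,suppress=True)
s=read_state();Rm=rot(s);im=imaging.snapshot("wrist");cv2.imwrite("pics/w6.png",im[:,:,::-1])
hsv=cv2.cvtColor(im,cv2.COLOR_RGB2HSV)
col=np.median(hsv[:,300:314],axis=1).astype(int)
print([ (r,*col[r]) for r in list(range(0,50,5))+list(range(240,300,4))])
for f in (22,25,28,31,34):
    a=np.radians(f);c_,s_=np.cos(a),np.sin(a)
    p=np.array([[x*c_-10*s_,0,3-x*s_-10*c_] for x in (33.,37,41,104)])
    print(f,proj("wrist",p@Rm.T+s["position"],s)[:,1])
E
```

```text
[(0, np.int64(11), np.int64(162), np.int64(89)), (5, np.int64(16), np.int64(126), np.int64(163)), (10, np.int64(16), np.int64(126), np.int64(163)), (15, np.int64(16), np.int64(126), np.int64(164)), (20, np.int64(16), np.int64(127), np.int64(164)), (25, np.int64(16), np.int64(127), np.int64(164)), (30, np.int64(16), np.int64(127), np.int64(164)), (35, np.int64(16), np.int64(128), np.int64(164)), (40, np.int64(16), np.int64(126), np.int64(164)), (45, np.int64(16), np.int64(127), np.int64(164)), (240, np.int64(16), np.int64(126), np.int64(171)), (244, np.int64(16), np.int64(126), np.int64(171)), (248, np.int64(21), np.int64(171), np.int64(179)), (252, np.int64(20), np.int64(176), np.int64(172)), (256, np.int64(21), np.int64(176), np.int64(172)), (260, np.int64(20), np.int64(174), np.int64(174)), (264, np.int64(21), np.int64(175), np.int64(174)), (268, np.int64(20), np.int64(173), np.int64(174)), (272, np.int64(16), np.int64(125), np.int64(169)), (276, np.int64(16), np.int64(127), np.int64(169)), (280, np.int64(16), np.int64(126), np.int64(168)), (284, np.int64(16), np.int64(127), np.int64(168)), (288, np.int64(16), np.int64(126), np.int64(167)), (292, np.int64(16), np.int64(127), np.int64(166)), (296, np.int64(16), np.int64(127), np.int64(166))]
22 [263.6 254.3 244.5  13.6]
25 [268.6 259.7 250.4  20.9]
28 [273.7 265.3 256.6  30.6]
31 [279.  271.3 263.1  43.1]
34 [284.5 277.4 269.9  58.7]
```

```bash
python3 - <<'E'
from h import *
from scipy.optimize import fsolve
s=read_state();Rm=rot(s)
def rows(f,t,d):
    a=np.radians(f);c_,s_=np.cos(a),np.sin(a)
    p=np.array([[(x+t)*c_-10*s_,0,d-(x+t)*s_-10*c_] for x in (36.8,104)])
    return proj("wrist",p@Rm.T+s["position"],s)[:,1]
for d in (-3,0,3,6):
    f,t=fsolve(lambda v:rows(v[0],v[1],d)-[259.,3.],[28,0])
    # expected TCP z when resting on lip edge at h=62.5
    a=np.radians(f);print(d,f,t,"TCPz pred",113-62.5*np.tan(a)+10/np.cos(a)+d)
E
```

```text
-3 20.52380648687925 -0.20458837445636432 TCPz pred 97.28035724852205
0 26.151918844603106 2.888121266647977 TCPz pred 93.45177346664343
3 32.090216702148794 7.344545299684604 TCPz pred 88.61210578845001
6 37.55738937579901 12.816340364962633 TCPz pred 83.5569507513537
```

```bash
python3 -m pendant '[[0,0,0.005,0,255],[0.01,0,0.005,0,255],[0.02,0,0.005,0,255],[0.022,0,0.005,0,255],[0.022,0,0.005,0,255]]'
python3 -m pendant '[[0.002,0,0,0,255],[0.002,0,0,0,255]]'
python3 -m pendant '[[0.002,0,0,0,255],[0.002,0,0,0,255]]'
python3 -m pendant '[[0.002,0,0,0,255],[0.002,0,0,0,255]]'
```

```text
time_s: 7.5
position: [428.9, -66.6, 34.5]
tcp_rot: [0.0, 0.792, 0.61, 0.0]
ft_force: [0.3, 0.3, -0.1]
gripper_width: 26.7
gripper_force: 63.7
time_s: 7.7
position: [429.1, -65.4, 34.3]
tcp_rot: [0.0, 0.793, 0.61, 0.0]
ft_force: [-0.4, -0.3, -0.2]
gripper_width: 26.7
gripper_force: 63.7
time_s: 7.9
position: [429.7, -63.4, 34.3]
tcp_rot: [-0.0, 0.793, 0.61, 0.0]
ft_force: [0.0, -0.6, -1.2]
gripper_width: 26.9
gripper_force: 63.7
time_s: 8.1
position: [429.7, -62.3, 34.2]
tcp_rot: [0.0, 0.793, 0.609, -0.001]
ft_force: [-1.5, -6.2, -1.6]
gripper_width: 26.6
gripper_force: 63.6
```

Contact with the bin wall where predicted. Lifting, keeping a light press on the wall.

```bash
python3 -m pendant '[[-0.0005,0,-0.003,0,255],[-0.0005,0,-0.006,0,255],[-0.0005,0,-0.009,0,255],[-0.0005,0,-0.012,0,255],[-0.0005,0,-0.012,0,255]]'
python3 - <<'E'
from h import *
s=read_state();print(s["position"],s["ft_force"],s["moment"])
b=imaging.snapshot("side");a=imaging.snapshot("wrist")
cv2.imwrite("pics/s7.png",np.hstack([cv2.resize(b[130:280,260:460,::-1],(480,360)),cv2.resize(a[:240,100:,::-1],(320,142)) if 0 else cv2.copyMakeBorder(cv2.resize(a[:,:,::-1],(320,240)),0,120,0,0,0)]))
E
```

```text
time_s: 8.6
position: [429.7, -62.5, 46.6]
tcp_rot: [0.0, 0.793, 0.61, -0.0]
ft_force: [-2.2, -4.6, -3.7]
gripper_width: 26.7
gripper_force: 63.4
[429.66720372 -62.50162458  46.61213059] [-2.2011618  -4.58552525 -3.7128906 ] [-1.09715175  0.42619223  0.04123947]
```

View pics/s7.png

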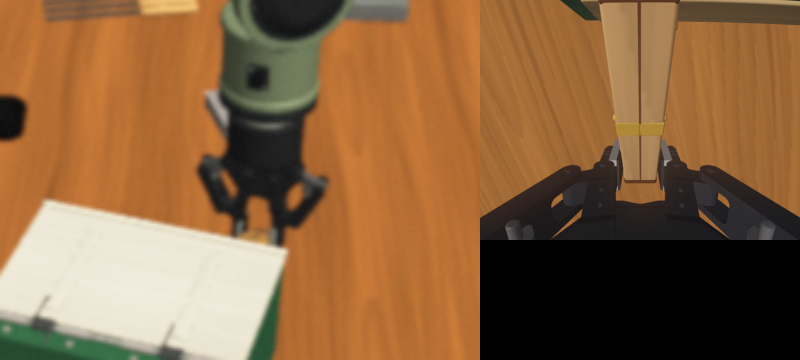

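Lip engaged (about 3.7 N downward, lip right over the clamp's head seam). Continuing the lift.

```bash
python3 -m pendant '[[0,0,-0.004,0,255],[0,0,-0.008,0,255],[0,0,-0.012,0,255],[0.001,0,-0.015,0,255],[0.005,0,-0.018,0,255]]'
python3 -m pendant '[[0.006,0,-0.005,0,255],[0.012,0,-0.01,0,255],[0.018,0,-0.016,0,255],[0.023,0,-0.021,0,255],[0.023,0,-0.021,0,255]]'
python3 - <<'E'
from h import *
s=read_state();print(s["position"],s["ft_force"],s["moment"])
b=imaging.snapshot("side");a=imaging.snapshot("wrist")
cv2.imwrite("pics/s8.png",np.hstack([cv2.resize(b[130:280,260:460,::-1],(480,360)),cv2.copyMakeBorder(cv2.resize(a[:,:,::-1],(320,240)),0,120,0,0,0)]))
E
```

```text
time_s: 9.2
position: [428.0, -61.2, 63.7]
tcp_rot: [-0.0, 0.794, 0.608, -0.004]
ft_force: [-8.9, -20.2, -7.0]
gripper_width: 26.8
gripper_force: 64.0
time_s: 9.7
position: [437.8, -34.1, 86.0]
tcp_rot: [0.0, 0.792, 0.61, 0.001]
ft_force: [0.2, -0.2, -2.6]
gripper_width: 26.8
gripper_force: 63.7
[437.77480248 -34.0771411   86.01875114] [ 0.22766607 -0.2492711  -2.55075966] [-0.10144174  0.0675425  -0.017966  ]
```

View pics/s8.png

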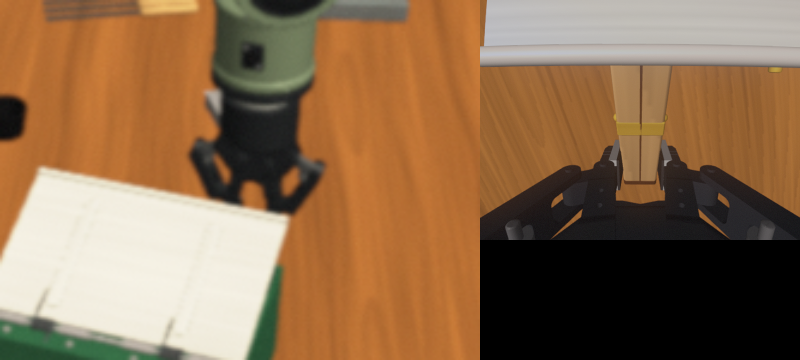

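```bash
python3 -m pendant '[[0.011,0,-0.013,0,255],[0.022,0,-0.026,0,255],[0.033,0,-0.037,0,255],[0.044,0,-0.047,0,255],[0.055,0,-0.056,0,255]]'
python3 -m pendant '[[0,0,-0.002,0,255],[0,0,-0.004,0,255]]'
python3 -m pendant '[[0.01,0,-0.003,0,255],[0.02,0,-0.006,0,255],[0.03,0,-0.008,0,255],[0.038,0,-0.01,0,255],[0.038,0,-0.01,0,255]]'
python3 - <<'E'
from h import *
s=read_state();print(s["position"],s["ft_force"],s["moment"],s["joints"])
b=imaging.snapshot("side");a=imaging.snapshot("wrist")
cv2.imwrite("pics/s9.png",np.hstack([cv2.resize(b[130:280,260:460,::-1],(480,360)),cv2.copyMakeBorder(cv2.resize(a[:,:,::-1],(320,240)),0,120,0,0,0)]))
E
```

```text
time_s: 10.3
position: [451.3, 18.5, 141.8]
tcp_rot: [-0.0, 0.793, 0.61, -0.0]
ft_force: [-0.4, -2.3, -1.4]
gripper_width: 26.7
gripper_force: 64.1
time_s: 10.5
position: [451.1, 18.1, 145.2]
tcp_rot: [-0.0, 0.792, 0.61, -0.0]
ft_force: [-0.6, -1.0, -2.5]
gripper_width: 26.9
gripper_force: 63.8
time_s: 11.0
position: [461.4, 56.3, 155.5]
tcp_rot: [-0.0, 0.792, 0.61, 0.0]
ft_force: [-0.2, -1.2, -0.3]
gripper_width: 26.3
gripper_force: 64.1
[461.38705122  56.27526722 155.49256816] [-0.17795514 -1.21978454 -0.29063084] [-0.45735045  0.00663928 -0.07552783] [ 0.04661337  0.41981048 -0.37305008  2.07764867  0.23692488  0.68319352
 -0.73916292]
```

View pics/s9.png

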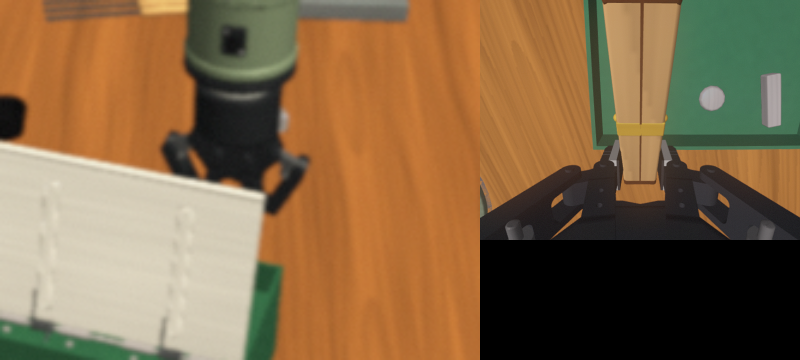

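Wrist view: the flap is up on the clamp's head and the bin is open. In full pixels, the button is at about (462,196), the ingot at about (582,200), and the front rim at rows 272-298. From here I use masks only.

```bash
cat > scan.py <<'E'
from h import *
np.set_printoptions(precision=1,suppress=True)
s=read_state();Rm=rot(s);im=imaging.snapshot("wrist");cv2.imwrite("pics/last.png",im[:,:,::-1])
hsv=cv2.cvtColor(im,cv2.COLOR_RGB2HSV).astype(int);H,S,V=[hsv[:,:,i] for i in range(3)]
def runs(v):
    lab=["g" if 45<h<95 and ss>60 else "o" if h<25 and ss>60 else "b" if vv<50 else "w" for h,ss,vv in v]
    out=[];k=0
    for i in range(1,len(lab)+1):
        if i==len(lab) or lab[i]!=lab[k]:
            if i-k>2: out.append((lab[k],k,i,int(v[k:i,2].mean())))
            k=i
    return out
def tool(px,z): return (px2plane("wrist",px,z,s)-s["position"])@Rm
E
python3 - <<'E'
from scan import *
print("col440",runs(hsv[:320,440]));print("V",V[262:304:2,440])
print("row200",runs(hsv[200]))
c=hsv[:400,306];print("clamp col H",[(r,c[r,0],c[r,1],c[r,2]) for r in (0,3,6,9,12)],"band",[r for r in range(220,300) if c[r,0]>=19 and c[r,1]>150][::200] , [r for r in range(220,300) if c[r,0]>=19 and c[r,1]>150][-1:])
g=((S<60)&(V>90)).astype(np.uint8);g[330:]=0
for k in cv2.findContours(g,cv2.RETR_EXTERNAL,cv2.CHAIN_APPROX_NONE)[0]:
    if cv2.contourArea(k)>150: print(cv2.contourArea(k),cv2.minAreaRect(k))
E
```

```text
col440 [('g', 0, 186, 120), ('w', 186, 209, 136), ('g', 209, 298, 108), ('o', 299, 320, 167)]
V [118 118 119  90  79  82  79  82  79  79  77  77  79  78  77 118 118 117
 117 169 167]
row200 [('o', 0, 219, 177), ('g', 220, 228, 115), ('w', 228, 242, 62), ('g', 242, 268, 120), ('o', 268, 376, 178), ('g', 376, 438, 120), ('w', 438, 490, 166), ('g', 490, 563, 118), ('w', 563, 603, 155), ('g', 603, 640, 117)]
clamp col H [(0, np.int64(12), np.int64(166), np.int64(97)), (3, np.int64(12), np.int64(170), np.int64(96)), (6, np.int64(16), np.int64(125), np.int64(176)), (9, np.int64(16), np.int64(124), np.int64(175)), (12, np.int64(16), np.int64(125), np.int64(176))] band [247] [270]
575.0 ((372.0399475097656, 303.463623046875), (50.484405517578125, 17.617111206054688), 81.38435363769531)
566.5 ((268.19354248046875, 303.5615234375), (17.351961135864258, 50.32686233520508), 8.880660057067871)
2039.0 ((464.0, 195.5), (51.0, 52.0), 90.0)
4150.5 ((582.9274291992188, 198.95919799804688), (109.81231689453125, 41.383113861083984), 88.36341857910156)
```

```bash
python3 - <<'E'
from scan import *
p=s["position"];print(p)
print("wall",tool([[440,299],[440,291.5]],110),tool([[440,267]],76))
print("side rim in",tool([[228,200],[220,200]],110))
print("button",tool([[464,195.5]],82)); 
c=tool([[582.9,199]],83);print("ingot c",c, tool([[570,146],[596,146],[570,253],[600,253]],90))
E
```

```text
[460.8  54.7 155.1]
wall [[-16.3  62.3  45.1]
 [-12.   61.9  45.1]] [[-11.3  72.3  79.1]]
side rim in [[ 35.9 -44.6  45.1]
 [ 35.9 -48.5  45.1]]
button [[33.4 80.1 73.1]]
ingot c [[ 32.1 148.9  72.1]] [[ 61.6 131.5  65.1]
 [ 61.8 145.9  65.1]
 [  2.2 142.1  65.1]
 [  2.1 160.2  65.1]]
```

```bash
python3 - <<'E'
from scan import *
from scipy.optimize import fsolve
print([(r,*map(int,hsv[r,306])) for r in range(340,400,3)])
def rows(f,t,d,xs=(36.8,104,-30.4)):
    a=np.radians(f);c_,s_=np.cos(a),np.sin(a)
    p=np.array([[(x+t)*c_-10*s_,0,d-(x+t)*s_-10*c_] for x in xs])
    return proj("wrist",p@Rm.T+s["position"],s)[:,1]
for r in (350,354,358,362,366):
    print(r,fsolve(lambda v:rows(*v)-[258.5,4.5,r],[30,5,3]))
E
```

```text
[(340, 16, 125, 171), (343, 16, 123, 170), (346, 16, 126, 170), (349, 15, 124, 171), (352, 16, 129, 170), (355, 15, 122, 172), (358, 15, 124, 168), (361, 15, 135, 149), (364, 12, 166, 100), (367, 12, 166, 103), (370, 15, 165, 172), (373, 15, 166, 171), (376, 14, 163, 169), (379, 15, 169, 169), (382, 14, 167, 168), (385, 15, 167, 163), (388, 14, 165, 161), (391, 15, 168, 162), (394, 14, 163, 167), (397, 15, 163, 166)]
350 [34.7  9.7  4.9]
354 [33.  8.  4.]
358 [31.2  6.5  3.1]
362 [29.4  5.1  2.2]
366 [27.7  3.8  1.4]
```

Fit: lean 29.4°, foot end 33 mm behind the pivot, consistent with where the rim was cleared. Now over the rim, then down into the corner.

```bash
python3 -m pendant '[[0,0,0.01,0,255],[0.008,0,0.01,0,255],[0.016,0,0.01,0,255],[0.024,0,0.012,0,255],[0.024,0,0.012,0,255]]'
python3 -m pendant '[[0,0,0.01,0,255],[0,0,0.02,0,255],[0,0,0.03,0,255],[0,0,0.034,0,255],[0,0,0.034,0,255]]'
python3 -m pendant '[[0,0,0.002,0,255],[0,0,0.002,0,255]]'
python3 -m pendant '[[0,0,0.002,0,255],[0,0,0.002,0,255]]'
python3 -m pendant '[[0,0,0.002,0,255],[0,0,0.002,0,255]]'
```

```text
time_s: 11.75
position: [467.4, 79.5, 143.0]
tcp_rot: [-0.0, 0.792, 0.61, 0.0]
ft_force: [0.5, -2.5, -2.4]
gripper_width: 26.5
gripper_force: 64.0
time_s: 12.25
position: [466.5, 77.6, 108.1]
tcp_rot: [-0.0, 0.793, 0.61, -0.001]
ft_force: [-1.2, -4.6, -0.7]
gripper_width: 26.8
gripper_force: 64.1
time_s: 12.45
position: [466.8, 77.7, 106.6]
tcp_rot: [-0.0, 0.793, 0.61, -0.001]
ft_force: [-0.8, -5.4, 0.6]
gripper_width: 26.7
gripper_force: 64.3
time_s: 12.65
position: [466.9, 77.6, 104.7]
tcp_rot: [-0.0, 0.793, 0.61, -0.0]
ft_force: [-0.4, -5.5, -0.3]
gripper_width: 26.5
gripper_force: 64.5
time_s: 12.85
position: [467.2, 78.1, 103.4]
tcp_rot: [0.0, 0.793, 0.61, -0.0]
ft_force: [-4.4, -1.7, 17.9]
gripper_width: 26.6
gripper_force: 66.4
```

```bash
python3 -m pendant '[[-0.001,0,-0.001,0,255],[-0.002,0,-0.001,0,255],[-0.002,0,-0.001,0,255]]'
python3 - <<'E'
from scan import *
print(s["position"],s["ft_force"],s["joints"])
c=hsv[:400,306]; b=[r for r in range(220,300) if c[r,0]>=19 and c[r,1]>150];print("band",b[0],b[-1]);print(runs(hsv[:12,306]),[tuple(map(int,c[r])) for r in range(0,30,3)])
print("foot",[(r,int(V[r,306])) for r in range(352,380,3)])
E
```

```text
time_s: 13.15
position: [466.5, 76.1, 104.0]
tcp_rot: [-0.0, 0.793, 0.61, -0.0]
ft_force: [0.1, -1.9, -0.5]
gripper_width: 26.5
gripper_force: 64.2
[466.5  76.1 104. ] [ 0.1 -1.9 -0.5] [-0.   0.5 -0.3  2.1  0.3  0.6 -0.8]
band 246 270
[('o', 0, 12, 150)] [(11, 158, 102), (12, 155, 97), (16, 120, 183), (16, 119, 182), (16, 122, 182), (16, 118, 183), (16, 120, 180), (16, 124, 183), (16, 121, 181), (16, 120, 182)]
foot [(352, 175), (355, 175), (358, 174), (361, 158), (364, 102), (367, 101), (370, 79), (373, 80), (376, 79), (379, 78)]
```

```bash
python3 -m pendant '[[0,0,0,0,175],[0,0,0,0,165],[0,0,0,0,150],[0,0,0,0,130],[0,0,0,0,120]]'
python3 - <<'E'
from scan import *
print(s["position"],s["ft_force"],s["gripper_width"])
c=hsv[:400,306]; b=[r for r in range(200,310) if c[r,0]>=19 and c[r,1]>150];print("band",b[:1],b[-1:]);print([tuple(map(int,c[r])) for r in range(0,30,3)])
print("foot",[(r,int(V[r,306])) for r in range(340,392,3)])
E
```

```text
time_s: 13.7
position: [466.8, 76.3, 104.4]
tcp_rot: [0.0, 0.792, 0.61, 0.0]
ft_force: [0.9, 0.5, 0.1]
gripper_width: 45.5
gripper_force: 0.0
[466.8  76.3 104.4] [0.9 0.5 0.1] 45.54471152925729
band [248] [271]
[(11, 156, 103), (11, 154, 104), (11, 158, 95), (16, 122, 180), (17, 123, 180), (16, 121, 181), (16, 121, 181), (16, 123, 181), (16, 120, 182), (16, 121, 183)]
foot [(340, 176), (343, 176), (346, 175), (349, 175), (352, 173), (355, 174), (358, 172), (361, 168), (364, 102), (367, 102), (370, 76), (373, 77), (376, 81), (379, 80), (382, 78), (385, 78), (388, 78), (391, 76)]
```

Prop holds with the gripper released. Withdrawing straight up, then across over the ingot.

```bash
python3 -m pendant '[[0,0,-0.02,0,120],[0,0,-0.05,0,120],[0,0,-0.09,0,120],[0,0,-0.12,0,120],[0,0,-0.12,0,120]]'
python3 -m pendant '[[-0.01,0.04,0,0,120],[-0.02,0.085,0,0,120],[-0.03,0.13,0,0,120],[-0.03,0.149,0,0,120],[-0.03,0.149,0,0,120]]'
cat > ingot.py <<'E'
from scan import *
print(s["position"],s["ft_force"])
g=((S<60)&(V>90)).astype(np.uint8);g[300:]=0
for k in cv2.findContours(g,cv2.RETR_EXTERNAL,cv2.CHAIN_APPROX_NONE)[0]:
    if 150<cv2.contourArea(k)<9000: print(cv2.contourArea(k),cv2.minAreaRect(k),cv2.approxPolyDP(k,4,True).reshape(-1,2).tolist())
# brighter top face
print(runs(hsv[:300,330]),runs(hsv[:300,345]))
E
python3 ingot.py
```

```text
time_s: 14.25
position: [468.2, 76.6, 227.8]
tcp_rot: [0.001, 0.793, 0.61, 0.003]
ft_force: [-0.3, -0.4, -0.6]
gripper_width: 45.4
gripper_force: 0.0
time_s: 14.75
position: [604.5, 7.8, 222.9]
tcp_rot: [-0.0, 0.793, 0.609, -0.0]
ft_force: [-1.1, 0.2, -0.5]
gripper_width: 44.7
gripper_force: 0.0
[604.5   7.8 222.9] [-1.1  0.2 -0.5]
207.0 ((392.4000549316406, 290.800048828125), (24.149534225463867, 12.521980285644531), 63.43495178222656) [[383, 282], [390, 299], [403, 299], [394, 282]]
210.0 ((248.1000213623047, 290.8000183105469), (12.521980285644531, 24.59674835205078), 26.56505012512207) [[258, 282], [246, 282], [237, 299], [251, 299]]
5678.5 ((593.0, 258.0), (82.0, 92.0), 90.0) [[638, 220], [619, 219], [547, 257], [562, 299], [639, 299]]
1188.0 ((222.5, 167.5), (39.0, 39.0), 90.0) [[210, 151], [203, 162], [206, 178], [220, 187], [233, 185], [242, 172], [238, 156], [228, 148]]
1905.5 ((315.441650390625, 169.2228240966797), (86.42139434814453, 23.63970375061035), 78.11134338378906) [[311, 126], [296, 134], [316, 213], [333, 209], [319, 129]]
204.5 ((341.0, 3.0), (6.0, 58.0), 90.0) [[312, 0], [369, 6], [370, 1]]
995.5 ((163.0, 5.0), (10.0, 226.0), 90.0) [[50, 0], [54, 10], [64, 10], [64, 4], [99, 2], [118, 9], [163, 2], [216, 2], [221, 7], [276, 1]]
[('w', 0, 7, 114), ('g', 7, 184, 119), ('w', 184, 211, 151), ('g', 211, 227, 116), ('g', 228, 244, 94), ('o', 244, 300, 175)] [('w', 0, 7, 114), ('g', 7, 244, 117), ('o', 244, 300, 183)]
```

```bash
cat >> ingot.py <<'E'
ks=[k for k in cv2.findContours(g,cv2.RETR_EXTERNAL,cv2.CHAIN_APPROX_NONE)[0] if 900<cv2.contourArea(k)<9000]
for k in ks:
    w=tool(k.reshape(-1,2),90);r=cv2.minAreaRect(w[:,:2].astype(np.float32));print("RECT",r)
for px in ([302,134],[316,213],[333,209],[319,129]): print(px,tool([px],90))
x=hsv[170,290:345];print(x[:,2])
E
python3 ingot.py | tail -12
```

```text
RECT ((-33.92351531982422, 213.52622985839844), (72.66262817382812, 71.76301574707031), 76.14341735839844)
RECT ((42.42076873779297, -67.46322631835938), (27.765243530273438, 27.570720672607422), 46.67890930175781)
RECT ((40.172813415527344, -1.708953857421875), (16.42536735534668, 60.28569793701172), 78.38973999023438)
RECT ((147.667724609375, -99.93255615234375), (6.8286309242248535, 149.2133026123047), 1.4726561307907104)
[302, 134] [[ 65.5 -12.7 133.1]]
[316, 213] [[ 10.   -3.2 133.1]]
[333, 209] [[ 13.    9.1 133.1]]
[319, 129] [[ 68.9  -1.  133.1]]
[120 122 122 122 121 122 121 121 120 122 120 126 124 121 121 120 127 153
 174 173 172 170 169 168 171 171 172 172 175 172 170 168 170 172 175 178
 176 167 140 114 110 121 121 122 119 121 122 120 120 119 122 120 120 120
 118]
```

```bash
python3 -m pendant '[[0.02,-0.001,0,-0.1,135],[0.04,-0.002,0.01,-0.2,135],[0.04,-0.002,0.05,-0.203,135],[0.04,-0.002,0.09,-0.203,135],[0.04,-0.002,0.09,-0.203,135]]'
python3 - <<'E'
from scan import *
print(s["position"],s["ft_force"])
g=((S<60)&(V>90)).astype(np.uint8);g[:,:240]=0;g[:,400:]=0;g[340:]=0
for k in cv2.findContours(g,cv2.RETR_EXTERNAL,cv2.CHAIN_APPROX_NONE)[0]:
    if cv2.contourArea(k)>1500:
        print(cv2.boundingRect(k));w=tool(k.reshape(-1,2),90);print(cv2.minAreaRect(w[:,:2].astype(np.float32)))
E
```

```text
time_s: 15.35
position: [607.9, 48.4, 130.3]
tcp_rot: [-0.002, 0.726, 0.688, -0.003]
ft_force: [-0.7, -1.1, -0.3]
gripper_width: 39.7
gripper_force: 0.0
[607.9  48.4 130.3] [-0.7 -1.1 -0.3]
(312, 210, 35, 119)
((0.9551315307617188, 3.997901439666748), (62.24839401245117, 16.23729133605957), 0.3014358580112457)
(240, 0, 160, 58)
((110.16873168945312, -0.19334030151367188), (22.285762786865234, 67.43464660644531), 0.06929659843444824)
```

```bash
python3 -m pendant '[[0,0,0,0,135],[0,0,0,0,135]]'
cat > mid.py <<'E'
from scan import *
print(s["position"],s["ft_force"])
g=((S<60)&(V>90)).astype(np.uint8);g[:,:240]=0;g[:,400:]=0;g[340:]=0
for k in cv2.findContours(g,cv2.RETR_EXTERNAL,cv2.CHAIN_APPROX_NONE)[0]:
    if cv2.contourArea(k)>1500:
        print(cv2.boundingRect(k));w=tool(k.reshape(-1,2),90);print(cv2.minAreaRect(w[:,:2].astype(np.float32)))
E
python3 mid.py
```

```text
time_s: 15.6
position: [612.2, 48.4, 136.6]
tcp_rot: [0.001, 0.727, 0.687, 0.001]
ft_force: [0.5, 0.9, 1.3]
gripper_width: 40.4
gripper_force: 0.0
[612.2  48.4 136.6] [0.5 0.9 1.3]
(303, 208, 33, 115)
((0.7411708831787109, -0.6915578842163086), (61.880001068115234, 16.294734954833984), 0.04896871745586395)
(240, 0, 160, 65)
((110.22571563720703, -0.10960769653320312), (70.12665557861328, 26.089332580566406), 89.89546966552734)
```

```bash
python3 -m pendant '[[0,0,0.02,0,135],[0,0,0.035,0,135],[0,0,0.043,0,135],[0,0,0.043,0,135],[0,0,0.043,0,135]]'
python3 -m pendant '[[0,0,0,0,255],[0,0,0,0,255],[0,0,0,0,255],[0,0,0,0,255],[0,0,0,0,255]]'
```

```text
time_s: 16.15
position: [611.5, 48.3, 91.7]
tcp_rot: [0.0, 0.727, 0.687, 0.0]
ft_force: [-0.1, -0.7, 0.0]
gripper_width: 40.0
gripper_force: 0.0
time_s: 16.65
position: [611.7, 48.2, 92.2]
tcp_rot: [0.0, 0.727, 0.687, 0.0]
ft_force: [-2.5, 0.8, 6.7]
gripper_width: 14.1
gripper_force: 59.0
```

```bash
python3 -m pendant '[[0,0,-0.02,0,255],[0,0,-0.05,0,255],[0,0,-0.09,0,255],[0,0,-0.12,0,255],[0,0,-0.12,0,255]]'
python3 -m pendant '[[-0.041,-0.015,0,0,255],[-0.082,-0.03,0,0,255],[-0.123,-0.045,0,0,255],[-0.164,-0.06,0,0,255],[-0.205,-0.075,0,0,255]]'
python3 -m pendant '[[-0.041,-0.015,0,0,255],[-0.082,-0.03,0,0,255],[-0.123,-0.045,0,0,255],[-0.164,-0.06,0,0,255],[-0.205,-0.074,0,0,255]]'
python3 -m pendant '[[0,0,0,-0.13,255],[0,0,0,-0.26,255],[0,0,0,-0.4,255],[0,0,0,-0.4,255],[0,0,0,-0.4,255]]'
python3 - <<'E'
from scan import *
print(s["position"],s["ft_force"],s["gripper_width"],s["joints"])
g=((S<50)&(V>90)).astype(np.uint8);g[340:]=0
for k in cv2.findContours(g,cv2.RETR_EXTERNAL,cv2.CHAIN_APPROX_NONE)[0]:
    if cv2.contourArea(k)>1500:
        print(cv2.contourArea(k),cv2.approxPolyDP(k,4,True).reshape(-1,2).tolist())
        w=tool(k.reshape(-1,2),24);print(cv2.minAreaRect(w[:,:2].astype(np.float32)))
t=imaging.snapshot("top");cv2.imwrite("pics/top9.png",t[:,:,::-1])
h=cv2.cvtColor(t,cv2.COLOR_RGB2HSV).astype(int);m=((h[:,:,1]<60)&(h[:,:,2]>110)).astype(np.uint8)
print("flap top px",cv2.boundingRect(big(m,(200,150,360,360))))
E
```

```text
time_s: 17.15
position: [613.1, 48.5, 215.8]
tcp_rot: [0.002, 0.727, 0.687, 0.003]
ft_force: [1.1, -0.1, -1.6]
gripper_width: 14.2
gripper_force: 58.9
time_s: 17.65
position: [523.8, -153.8, 211.1]
tcp_rot: [-0.0, 0.727, 0.687, -0.0]
ft_force: [0.4, -0.8, -1.5]
gripper_width: 13.7
gripper_force: 58.9
time_s: 18.15
position: [438.4, -354.3, 211.1]
tcp_rot: [-0.0, 0.727, 0.687, -0.0]
ft_force: [0.8, 0.1, -0.3]
gripper_width: 14.3
gripper_force: 58.9
time_s: 18.65
position: [439.3, -352.8, 211.0]
tcp_rot: [-0.0, 0.577, 0.816, 0.0]
ft_force: [-0.2, 0.3, -1.6]
gripper_width: 13.9
gripper_force: 58.9
[ 439.3 -352.8  211. ] [-0.2  0.3 -1.6] 13.938609454376547 [ 0.9  0.5 -0.4  1.8  0.3  0.9  0.7]
11161.5 [[277, 164], [277, 253], [300, 254], [303, 339], [338, 339], [340, 255], [364, 252], [367, 166]]
((-42.92182159423828, 0.3881263732910156), (166.7577667236328, 79.13440704345703), 0.1827029138803482)
flap top px (224, 176, 45, 141)
```

```bash
python3 - <<'E'
from scan import *
b=tool([[277,164.5],[366.5,165.5],[365,253],[277,253.5]],24);print(b,b.mean(0),s["position"])
E
```

```text
[[ 39.8 -36.3 187.2]
 [ 39.1  39.3 187.2]
 [-38.8  40.5 187.2]
 [-39.3 -38.6 187.2]] [  0.2   1.2 187.2] [ 439.5 -352.7  211.2]
```

```bash
python3 -m pendant '[[0,0.001,0.045,0,255],[0,0.001,0.09,0,255],[0,0.001,0.13,0,255],[0,0.001,0.155,0,255],[0,0.001,0.164,0,255]]'
python3 -m pendant '[[0,0,0.002,0,255],[0,0,0.004,0,255],[0,0,0.004,0,255]]'
python3 -m pendant '[[0,0,0.001,0,255],[0,0,0.001,0,255]]'
python3 -m pendant '[[0,0,0.001,0,255],[0,0,0.001,0,255]]'
```

```text
time_s: 19.3
position: [439.6, -351.6, 44.9]
tcp_rot: [-0.002, 0.576, 0.817, -0.0]
ft_force: [-0.5, -0.2, -1.2]
gripper_width: 14.2
gripper_force: 58.9
time_s: 19.6
position: [441.0, -352.9, 44.4]
tcp_rot: [0.001, 0.576, 0.818, -0.0]
ft_force: [1.0, 0.4, 0.1]
gripper_width: 14.3
gripper_force: 58.9
time_s: 19.8
position: [440.7, -352.8, 42.9]
tcp_rot: [0.0, 0.576, 0.818, -0.0]
ft_force: [-0.3, -0.5, -0.6]
gripper_width: 14.0
gripper_force: 58.9
time_s: 20.0
position: [440.5, -352.5, 41.4]
tcp_rot: [0.0, 0.576, 0.818, -0.0]
ft_force: [-0.4, 0.3, -1.2]
gripper_width: 14.2
gripper_force: 58.9
```

```bash
python3 -m pendant '[[0,0,0.001,0,255],[0,0,0.001,0,255]]'
python3 -m pendant '[[0,0,0.001,0,255],[0,0,0.001,0,255]]'
```

```text
time_s: 20.2
position: [440.5, -352.5, 40.2]
tcp_rot: [-0.0, 0.576, 0.818, 0.0]
ft_force: [-0.0, 0.4, -1.3]
gripper_width: 14.1
gripper_force: 59.0
time_s: 20.4
position: [440.5, -352.5, 40.1]
tcp_rot: [0.0, 0.576, 0.818, -0.0]
ft_force: [-4.8, 3.3, 17.8]
gripper_width: 14.1
gripper_force: 61.2
```

```bash
python3 -m pendant '[[0,0,-0.001,0,255],[0,0,-0.001,0,215],[0,0,-0.001,0,200],[0,0,-0.001,0,150],[0,0,-0.001,0,135]]'
python3 -m pendant '[[0,0,-0.01,0,135],[0,0,-0.04,0,135],[0,0,-0.08,0,135],[0,0,-0.12,0,135],[0,0,-0.12,0,135]]'
python3 -m pendant '[[0,0,0,0,135],[0,0,0,0,135]]'
python3 - <<'E'
from scan import *
print(s["position"],s["ft_force"],s["gripper_width"])
print("row",[(c,int(V[r,c])) for r in (215,) for c in range(260,385,4)])
e=cv2.Canny(im[:,:,::-1].copy(),40,100);e[330:]=0
for k in cv2.findContours(((V>150)&(S<60)).astype(np.uint8),cv2.RETR_LIST,cv2.CHAIN_APPROX_NONE)[0]:
    if cv2.contourArea(k)>300:
        print(cv2.boundingRect(k),cv2.contourArea(k))
        for z in (24,38): print(z,cv2.minAreaRect(tool(k.reshape(-1,2),z)[:,:2].astype(np.float32)))
a=im[120:320,220:420];print(cv2.resize(V[140:330,260:380].astype(np.uint8),(24,26),interpolation=cv2.INTER_AREA))
t=imaging.snapshot("top");h=cv2.cvtColor(t,cv2.COLOR_RGB2HSV).astype(int);m=((h[:,:,1]<60)&(h[:,:,2]>110)).astype(np.uint8)
print("flap top px",cv2.boundingRect(big(m,(200,150,360,360))))
E
```

```text
time_s: 20.9
position: [440.5, -352.5, 40.2]
tcp_rot: [-0.0, 0.576, 0.818, 0.0]
ft_force: [0.0, 0.1, 0.5]
gripper_width: 40.2
gripper_force: 0.0
time_s: 21.4
position: [442.4, -353.7, 165.8]
tcp_rot: [0.004, 0.576, 0.818, -0.0]
ft_force: [0.1, 0.7, -1.1]
gripper_width: 40.4
gripper_force: 0.0
time_s: 21.6
position: [440.1, -352.3, 160.0]
tcp_rot: [-0.0, 0.576, 0.818, -0.0]
ft_force: [0.9, 0.0, -0.3]
gripper_width: 40.0
gripper_force: 0.0
[ 440.1 -352.3  160. ] [ 0.9  0.  -0.3] 39.97863297758804
row [(260, 158), (264, 164), (268, 162), (272, 156), (276, 158), (280, 159), (284, 164), (288, 157), (292, 159), (296, 158), (300, 162), (304, 158), (308, 161), (312, 161), (316, 159), (320, 163), (324, 158), (328, 166), (332, 130), (336, 161), (340, 161), (344, 161), (348, 162), (352, 158), (356, 162), (360, 161), (364, 160), (368, 159), (372, 153), (376, 174), (380, 172), (384, 166)]
(309, 185, 26, 88) 443.5
24 ((-3.4757213592529297, 1.258643627166748), (18.07083511352539, 66.84170532226562), 89.69020080566406)
38 ((0.29701995849609375, 1.1944642066955566), (17.1298770904541, 63.361221313476
[... 2226 characters left out ...]
59 166 160 164 171 172 174 170 170
  169 168 166 167 102 120]
 [ 95  60 125 153 155 162 169 164 159 164 165 160 168 170 174 171 169 169
  168 166 168 162  69  78]
 [ 65  58 122 155 156 166 167 161 161 168 160 164 170 173 173 169 169 168
  167 166 166 159  64  63]
 [ 58  57 117 155 160 169 165 160 166 165 161 165 170 174 170 169 168 168
  166 167 164 149  62  61]
 [ 56  56 109 154 165 168 162 163 168 161 165 168 173 172 168 168 167 167
  166 165 160 148  61  60]
 [ 55  55 104 158 169 165 161 168 164 163 166 170 174 169 168 167 167 165
  166 162 161 149  60  58]
 [ 54  54 112 162 168 163 165 169 161 166 164 173 171 167 167 167 165 166
  164 161 168 156  60  58]]
flap top px (224, 176, 45, 141)
```

Ingot lies flat within 2 mm of the block's middle, and the flap outline is unchanged. The gripper is clear. Handing in.

```bash
python3 -c "from cell import job; print(job.sign_off())"
```

```text
the job is handed in; nothing more can be done
None
```

The job is handed in: the flap stands propped open on the clamp, the ingot lies flat within about 2 mm of the block's middle, and the button was left in the bin; it took about 22 s of the 61 s allowed.

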